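# Load plug-in modules into a dead test chassis and power it up

### The job

Switch the mains isolator off with its toggle before any module goes in, then slide every module on the bench, brass tongue first, into a free bay of the test chassis until it is fully home. When all of them are home, flip the toggle back on, and leave the other things on the bench where they are.

Things in the scene. Friction and masses are not known exactly. Their poses are not given: they have to be found in the camera images.
- toggle (a joint): lever of the mains isolator: hinge, 0 = OFF (leans 0.5 rad to the isolator's -x side), 1.0 rad = ON (leans 0.5 rad to its +x side, the side with the small clear pilot lens). Over-centre: springs away from 0.5 rad to either end and stays there; a sideways push 40 mm above the pivot needs about 5 N at first, falling to nothing at mid-swing. Straight steel lever 12 thick with a black ball, 18 across, whose centre is 60 from the hinge axis
- pivot (a point): middle of the lever's hinge, on the top of the fixed grey isolator box (100 along x, 70 along y, 40 tall, stands on the bench). Frame of the box: x is the swing direction OFF to ON, y is the hinge axis, z up
- mod1_mid (a point): plug-in module 1: flat aluminium slab 110 (x) x 50 (y) x 16 (z), 0.2 kg (0.14 to 0.28), lying flat; a brass tongue 36 wide, 8 thick stands 10 out of its +x end; black cap at its -x (outer) end. This point is the centre of the slab without the tongue. None if absent. All modules are alike
- mod1_plug (a point): middle of the end face of module 1's brass tongue, 65 from the slab's centre along the module's x
- mod2_mid (a point): plug-in module 2: flat aluminium slab 110 (x) x 50 (y) x 16 (z), 0.2 kg (0.14 to 0.28), lying flat; a brass tongue 36 wide, 8 thick stands 10 out of its +x end; black cap at its -x (outer) end. This point is the centre of the slab without the tongue. None if absent. All modules are alike
- mod2_plug (a point): middle of the end face of module 2's brass tongue, 65 from the slab's centre along the module's x
- mod3_mid (a point): plug-in module 3: flat aluminium slab 110 (x) x 50 (y) x 16 (z), 0.2 kg (0.14 to 0.28), lying flat; a brass tongue 36 wide, 8 thick stands 10 out of its +x end; black cap at its -x (outer) end. This point is the centre of the slab without the tongue. None if absent. All modules are alike
- mod3_plug (a point): middle of the end face of module 3's brass tongue, 65 from the slab's centre along the module's x
- mod4_mid (a point): plug-in module 4: flat aluminium slab 110 (x) x 50 (y) x 16 (z), 0.2 kg (0.14 to 0.28), lying flat; a brass tongue 36 wide, 8 thick stands 10 out of its +x end; black cap at its -x (outer) end. This point is the centre of the slab without the tongue. None if absent. All modules are alike
- mod4_plug (a point): middle of the end face of module 4's brass tongue, 65 from the slab's centre along the module's x
- bay1 (a point): bay 1 of the fixed chassis: middle of the mouth, on the bay's floor (24 above the bench). x points into the bay, z up. The bay is 54 wide, 19.5 high, 116 deep to the back stop, side walls 8 thick with round noses at the mouth; lips (top 49.5 above the bench) reach 6 in over each side, the middle is open above; bays lie 62 apart. Any module fits any bay, tongue first, right way up or turned over
- bayend1 (a point): where the middle of the tongue's end face lies when a module is fully home in bay 1 (tongue on the back stop, outer end 4 proud of the mouth): 116 in from the mouth, 8 above the bay floor
- bay2 (a point): bay 2 of the fixed chassis: middle of the mouth, on the bay's floor (24 above the bench). x points into the bay, z up. The bay is 54 wide, 19.5 high, 116 deep to the back stop, side walls 8 thick with round noses at the mouth; lips (top 49.5 above the bench) reach 6 in over each side, the middle is open above; bays lie 62 apart. Any module fits any bay, tongue first, right way up or turned over
- bayend2 (a point): where the middle of the tongue's end face lies when a module is fully home in bay 2 (tongue on the back stop, outer end 4 proud of the mouth): 116 in from the mouth, 8 above the bay floor
- bay3 (a point): bay 3 of the fixed chassis: middle of the mouth, on the bay's floor (24 above the bench). x points into the bay, z up. The bay is 54 wide, 19.5 high, 116 deep to the back stop, side walls 8 thick with round noses at the mouth; lips (top 49.5 above the bench) reach 6 in over each side, the middle is open above; bays lie 62 apart. Any module fits any bay, tongue first, right way up or turned over
- bayend3 (a point): where the middle of the tongue's end face lies when a module is fully home in bay 3 (tongue on the back stop, outer end 4 proud of the mouth): 116 in from the mouth, 8 above the bay floor
- bay4 (a point): bay 4 of the fixed chassis: middle of the mouth, on the bay's floor (24 above the bench). x points into the bay, z up. The bay is 54 wide, 19.5 high, 116 deep to the back stop, side walls 8 thick with round noses at the mouth; lips (top 49.5 above the bench) reach 6 in over each side, the middle is open above; bays lie 62 apart. Any module fits any bay, tongue first, right way up or turned over
- bayend4 (a point): where the middle of the tongue's end face lies when a module is fully home in bay 4 (tongue on the back stop, outer end 4 proud of the mouth): 116 in from the mouth, 8 above the bay floor
- ruler: steel rule 160 x 28 x 5; bystander, origin under its centre
- spool: solder spool, 60 across, 40 tall; bystander, origin under its centre
- meter: yellow hand multimeter 150 x 75 x 34 lying flat; bystander, origin under its centre
- fluxjar: jar 56 across, 60 tall; bystander, origin under its centre
- battery: block battery 46 x 26 x 17 lying flat; bystander, origin under its centre
- pliers: pliers, about 160 long, 14 thick, lying flat; bystander, origin under its centre
Not all that is in view belongs to the job. What is shaped like the part that bears mod1_mid but brown or red is not meant. There is more than one size of the part that bears toggle; the job needs the larger.

How it is judged:
By the outcome, as a careful person would: the job done as asked, in the order asked, and still so for the second after the job is handed in, with the robot touching nothing.
Of mod1, mod2, mod3, mod4 only 3 to 4 are there at a start; the rules pass over those that are not, and their reading is None.
At some moment in a run one of mod1, mod2, mod3, mod4 may be knocked a few centimetres aside while the robot is not near it.
Once in a run the grip may slacken for a moment while it holds something.
It also fails if it takes over 210 s, if anything falls off the work surface, if the arm or the gripper's body presses on something with over 40 N, if the wrist force passes 120 N, or if a joint passes its speed limit or range.

### The arm

A 6-joint arm with a two-finger parallel gripper is mounted at the origin on the work surface. World frame = base frame: x ahead of the robot, y to its left, z up, the work surface at z = 0. Lengths are in m, angles in rad, forces in N, time in s.
With the tool pointing down it reaches from about 0.35 to 0.85 m from the base axis. Payload 8.1 kg.
Tool frame: the origin (TCP) lies midway between the tips of the shut fingers; the grasp point (between the pads) lies 19 mm behind it; z points along the fingers, y is the direction in which the jaws open and shut (so a half turn about z gives the same grasp; the last joint's range is limited). The gripper opens to 93 mm and grips with 3 to 60 N. Pads are 15 mm wide; open, the fingers measure 128 mm over their backs; the gripper's body (75 mm by 188 mm) begins 65 mm behind the grasp point.
Start: joints at [-1.299, 0.13, 1.488, -0, 1.523, -0.085], TCP at [0.21, -0.562, 0.219] pointing down, gripper open.
Joint ranges: [-2.96, 2.96], [-0.89, 2.26], [0.02, 2.5], [-1.34, 4.48], [0, 2.73], [-2.66, 2.66]. Speed limits (rad/s): [2.39, 2.39, 2.79, 3.14, 3.14, 3.14].

### API

Orientations are given as a unit quaternion [x, y, z, w].
In Python, from station import bot gives the robot as it stands. The module is installed in compiled form; this text tells all that it offers.
- The arm moves only by the shell command python3 -m pendant 'ROWS' [FORCE]. ROWS is JSON, a list that holds one entry, the list of rows, each a list of 5 numbers: the shift along the tool's x, y, z in m, then the turn about the tool's z in rad, then the opening, from 0 (shut) to 1 (fully open). A call has 1 to 8 rows; each row shifts and turns the commanded pose from where the row before left it, along the tool's axes as they then stand; what a row does not reach is not made up. A row lasts 1/8 s, in which the tool goes at most 62.5 mm and 10.7 degrees, less where a joint would pass 70% of its speed; a pose out of reach is approached as far as the arm can. A call with a gripper value outside its range is refused whole. The fingers move at their own pace and stop on an object; FORCE is the grip in N (left out, the last holds). Time passes only in rows, so rows that do not move let the fingers close. It gives the time, the measured TCP pose, the force and the opening at its end, in the units of the state.
- bot.get_state(): the state, without advancing time (a new reading comes with each control period).
- bot.grab_frame(name): name is "scene" or "top" or "wrist"; returns (picture, depth): 480x640x3 uint8, red, green, blue; 480x640 float32, m along the optical axis (not along the pixel's ray), 0 where there is no reading.
- bot.camera_info(name): a dict with "K" (3x3 intrinsics, pixels), "k1" (the pictures are not rectified: a ray, as slopes to the right and down, at radius r is drawn at 1 + k1 r^2 times it, then the intrinsics apply), "T" (4x4, takes a point from camera to world coordinates). Camera axes: x right, y up, looking along -z (the intrinsics and any distortion apply to the point x, -y, -z); pixel columns grow to the right and rows downward; lengths in m; the calibration is good to about 2 mm. A picture is of the moment at which its call begins: read the wrist's pose just before it. camera_info takes no time and is no camera call; for the wrist camera it gives the pose at the moment of the call.
- bot.sign_off(): hands the job in, once; it reports no verdict.
Trained networks look in the newest picture that a camera, given by its name, has taken for a name from the list of things; names that differ only in an ending like _2 or _b are one class to them, and where a whole thing is asked for, a point or a joint stands for the part that bears it (a point fixed in the world has none). Each returns a list of dicts, best first, with "conf" (0 to 1); they miss things now and then, are a little off and sometimes report something else, mostly with a low value. They report only what shows in the picture. A call takes as long as a camera call. They do not tell look-alikes from the thing itself.
- bot.find_in(camera, label): "extent" ([left, top, width, height] in pixels, round what is visible of it).
- bot.silhouettes(camera, label): "region" (480x640 bool, what is visible of it) and "extent" ([left, top, width, height] in pixels, round what is visible of it).
The state is a dict: "clock": time; "qpos": joint angles; "qd": joint speeds; "joint_efforts": joint torques, N m; "tool_pos": TCP position; "tool_rot": TCP orientation; "ft_force": force on the tool from outside, world axes, zero at the start; "torque": the same for the moment, N m; "grip_width": finger opening in m.
Only numpy, scipy, OpenCV 4.12 (cv2) and the standard library are available. Lean on these libraries where they do the work, as an engineer would, in place of code of your own. Each camera call takes 0.05 s, during which the arm holds its last target. There are 200 camera calls.

## Working session

There is one attempt and no reset: what is moved stays moved. The work goes in short steps, Python scripts to look and compute and a shell command to move; the robot and the scene stay as the last step left them, time stands still between calls to the robot, and variables do not carry over. Pictures are saved under pics/ and viewed, about 12 in all and at most 16, crops included, and the job is handed in when it is done.

```bash
mkdir -p pics; cat > h.py <<'E'
import numpy as np, cv2
from station import bot
def grab(cam):
    info=bot.camera_info(cam); im,d=bot.grab_frame(cam); return im,d,info
def world(info,u,v,d):
    """pixels + depth -> world"""
    K=np.array(info["K"]);k1=info["k1"];T=np.array(info["T"])
    u=np.atleast_1d(u).astype(float);v=np.atleast_1d(v).astype(float)
    x=(u-K[0,2])/K[0,0];y=(v-K[1,2])/K[1,1]
    a,b=x.copy(),y.copy()
    for _ in range(10):
        s=1+k1*(a*a+b*b);a,b=x/s,y/s
    p=np.stack([a*d,-b*d,-np.ones_like(a)*d],-1)
    return p@T[:3,:3].T+T[:3,3]
def cloud(info,d):
    v,u=np.mgrid[:480,:640]
    return world(info,u.ravel(),v.ravel(),d.ravel()).reshape(480,640,3)
def pix(info,P):
    K=np.array(info["K"]);T=np.array(info["T"])
    c=(np.atleast_2d(P)-T[:3,3])@T[:3,:3]
    a,b=c[:,0]/-c[:,2],-c[:,1]/-c[:,2];s=1+info["k1"]*(a*a+b*b)
    return np.stack([K[0,0]*a*s+K[0,2],K[1,1]*b*s+K[1,2]],-1)
def save(n,im): cv2.imwrite("pics/"+n,cv2.cvtColor(im,cv2.COLOR_RGB2BGR))
E
python3 - <<'E'
from h import *
for c in("top","scene"):
    im,d,i=grab(c); save(c+"1.png",im); np.savez(c+"1.npz",im=im,d=d)
    print(c,np.array(i["T"]).round(3).tolist(),np.array(i["K"]).round(0).tolist(),i["k1"])
    for l in("mod1_mid","toggle"):
        for r in bot.find_in(c,l): print(l,round(r["conf"],2),np.round(r["extent"]))
s=bot.get_state();print(s)
E
```

```text
top [[-0.016, 0.995, -0.095, 0.394], [-1.0, -0.017, -0.008, 0.005], [-0.01, 0.095, 0.995, 1.152], [0.0, 0.0, 0.0, 1.0]] [[442.0, 0.0, 327.0], [0.0, 442.0, 248.0], [0.0, 0.0, 1.0]] -0.07043031493087626
mod1_mid 0.93 [414. 235.  21.  50.]
mod1_mid 0.6 [433. 299.  19.  49.]
mod1_mid 0.6 [477. 327.  40.  49.]
mod1_mid 0.48 [348. 231.  43.  48.]
toggle 0.63 [450. 188.   5.  13.]
toggle 0.5 [411. 188.   9.  14.]
scene [[0.241, -0.776, 0.583, 1.185], [0.971, 0.199, -0.136, -0.137], [-0.011, 0.599, 0.801, 0.978], [0.0, 0.0, 0.0, 1.0]] [[465.0, 0.0, 309.0], [0.0, 465.0, 244.0], [0.0, 0.0, 1.0]] -0.07371972498794445
mod1_mid 0.7 [117. 189.  39.  37.]
mod1_mid 0.59 [198. 241.  22.  41.]
mod1_mid 0.55 [174. 201.  26.  37.]
toggle 0.71 [310. 263. 113.  66.]
{'clock': 0.3, 'qpos': array([-1.29941630e+00,  1.30685750e-01,  1.48850885e+00,  1.74688985e-06,
        1.52299264e+00, -8.54022571e-02]), 'qd': array([-4.66402979e-04, -1.36950394e-03, -1.46395385e-03,  2.07375026e-04,
        6.19501700e-05,  1.67499336e-03]), 'joint_efforts': array([-1.15790066e-03, -5.59043992e+01, -4.91254771e+01,  7.65552814e-02,
        2.94602208e-02, -8.96291135e-05]), 'tool_pos': array([ 0.20953261, -0.56204867,  0.21829465]), 'tool_rot': array([ 9.84130416e-01,  1.77446429e-01, -2.67363553e-05, -2.96088522e-04]), 'ft_force': array([-0.10034026,  0.01929417,  0.01110571]), 'torque': array([-0.03475726, -0.0132629 , -0.01231265]), 'grip_width': 0.0928004790189021}
```

View pics/top1.png

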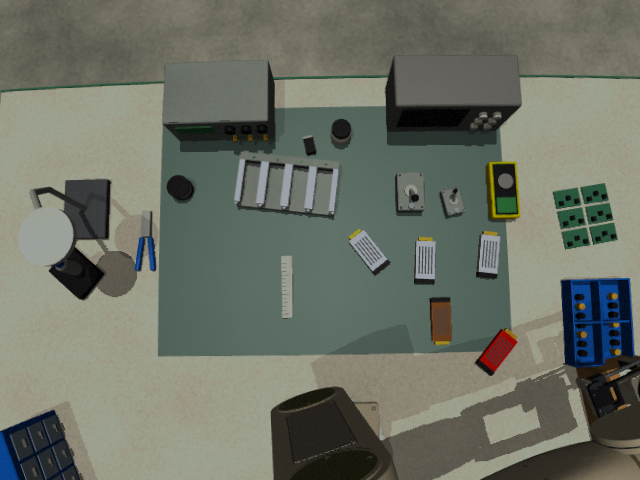

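View pics/scene1.png

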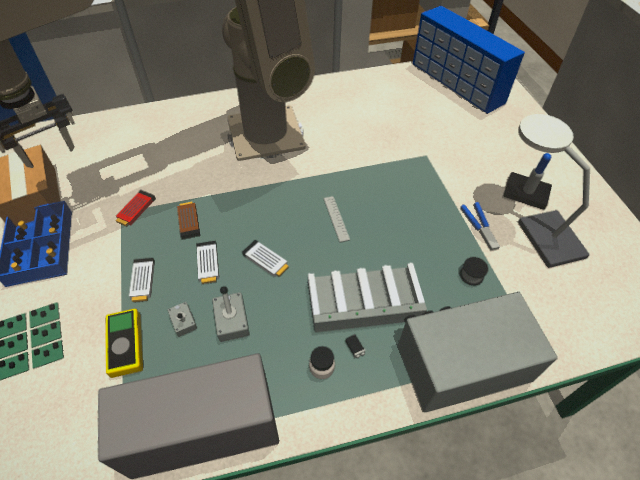

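The top view shows three silver modules at px (368,251), (425,260) and (489,255), and brown and red decoys. The large isolator is at (410,192), the small one at (453,200), and the chassis with four bays at (288,186). Next I'll measure these.

```bash
python3 - <<'E'
from h import *
z=np.load("top1.npz");im,d=z["im"],z["d"];i=bot.camera_info("top")
C=cloud(i,d)
for n,(l,t,w,h) in dict(a=(345,225,50,55),b=(410,230,28,60),c=(472,226,32,60)).items():
    r=np.s_[t:t+h,l:l+w];P=C[r].reshape(-1,3);c=im[r].reshape(-1,3).astype(int)
    m=(P[:,2]>.008)&(P[:,2]<.03)
    (cx,cy),(wd,hh),a=cv2.minAreaRect((P[m,:2]*1000).astype(np.float32))
    br=m&(c[:,0]-c[:,2]>70); b=P[br,:2].mean(0)*1000 if br.any() else None
    print(n,"c",round(cx),round(cy),"size",round(wd),round(hh),round(a),"z",np.median(P[m,2]).round(4),"brass",b)
for n,(l,t,w,h) in dict(iso=(395,170,32,45),small=(440,185,28,35)).items():
    r=np.s_[t:t+h,l:l+w];P=C[r].reshape(-1,3)
    m=(P[:,2]>.025)&(P[:,2]<.05)
    print(n,cv2.minAreaRect((P[m,:2]*1000).astype(np.float32)),np.median(P[m,2]))
    m=P[:,2]>.055; print(P[m].mean(0),P[m].max(0),P[m].min(0), P[P[:,2].argmax()])
r=np.s_[150:220,230:345];P=C[r].reshape(-1,3)
for lo,hi in((.015,.03),(.04,.06)):
    m=(P[:,2]>lo)&(P[:,2]<hi); print("ch",cv2.minAreaRect((P[m,:2]*1000).astype(np.float32)),np.median(P[m,2]))
print("max",P[:,2].max())
crop=np.hstack([cv2.resize(im[145:225,230:350],None,fx=4,fy=4,interpolation=2),cv2.resize(im[165:245,395:470],None,fx=4,fy=4,interpolation=2)])
save("crop1.png",crop)
E
```

```text
a c 495 -116 size 149 91 37 z 0.0171 brass [538.59476574 -57.98731307]
b c 467 -238 size 52 121 86 z 0.0171 brass [ 522.82067262 -241.43754911]
c c 479 -404 size 61 123 89 z 0.0171 brass [ 534.73046717 -413.14214837]
iso ((643.6241455078125, -202.35946655273438), (100.28404998779297, 70.77733612060547), 0.06872674822807312) 0.04122687100736422
[ 0.61070685 -0.19220441  0.13677028] [0.6416047  0.0051292  1.15199511] [ 0.39427719 -0.21006461  0.05739804] [0.39427719 0.0051292  1.15199511]
small ((619.2731323242188, -313.8115539550781), (68.7202377319336, 46.915775299072266), 12.811441421508789) 0.02953481013839565
[ 0.57573002 -0.22953423  0.33856583] [0.64104026 0.0051292  1.15199511] [ 0.39427719 -0.31296739  0.05907031] [0.39427719 0.0051292  1.15199511]
ch ((686.2880249023438, 111.73696899414062), (254.05844116210938, 170.02227783203125), 82.52132415771484) 0.02515999331297092
ch ((671.1242065429688, 114.40584564208984), (255.13282775878906, 137.31019592285156), 82.56018829345703) 0.05054039672474009
max 1.1519951050381005
```

View pics/crop1.png

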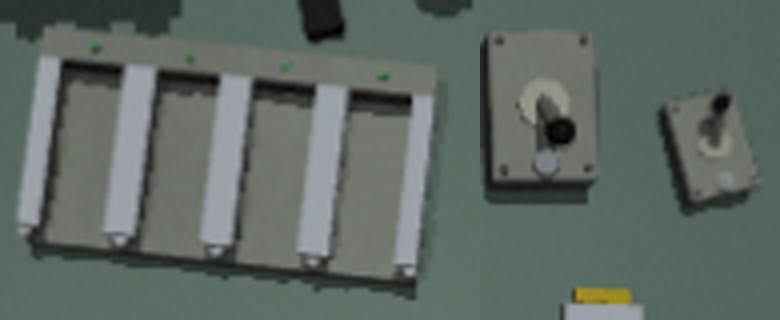

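The pilot lens is on the robot-facing side (world -x) and the lever leans toward it, so the isolator is ON. Switching it OFF means pushing toward +x. The bays open toward the robot, are all free, and point into the chassis at about -7.5°.

```bash
python3 -m pendant '[[[0,0,0,0.18,0],[0,0,0,0.177,0],[0.036,-0.036,0,0,0],[0.036,-0.036,0,0,0],[0.036,-0.036,0,0,0],[0.036,-0.036,0,0,0],[0.036,-0.036,0,0,0],[0.036,-0.036,0,0,0]]]'; python3 -m pendant '[[[0.036,-0.036,0,0,0],[0.036,-0.036,0,0,0],[0.036,-0.036,0,0,0],[0.036,-0.036,0,0,0],[0,0,0,0,0]]]'
```

```text
clock: 1.3
tool_pos: [0.4266, -0.345, 0.2187]
tool_rot: [1.0, -0.0, 0.0, 0.0]
ft_force: [-0.1, -0.2, -0.4]
grip_width: 0.0176
clock: 1.92
tool_pos: [0.5715, -0.1993, 0.2183]
tool_rot: [1.0, 0.002, 0.0, -0.0]
ft_force: [-0.9, -0.3, -0.1]
grip_width: 0.0007
```

```bash
python3 -m pendant '[[[0,0.003,0.05,0,0],[0,0,0.05,0,0],[0,0,0.041,0,0],[0.02,0,0,0,0],[0.02,0,0,0,0],[0.02,0,0,0,0],[0.022,0,0,0,0],[0,0,0,0,0]]]'; python3 -m pendant '[[[-0.03,0,0,0,0],[-0.03,0,0,0,0],[0,0,-0.05,0,0],[0,0,-0.05,0,0],[0,0,-0.05,0,0],[-0.04,0,-0.05,0,1],[-0.04,0,0,0,1],[0,0,0,0,1]]]'
python3 - <<'E'
from h import *
im,d,i=grab("wrist"); save("w1.png",im); print(np.array(i["T"]).round(3).tolist(),bot.get_state()["tool_pos"])
im,d,i=grab("top");C=cloud(i,d);P=C[165:225,395:427].reshape(-1,3);P=P[(P[:,2]>.07)&(P[:,2]<.15)]
print(P.mean(0) if len(P) else None,len(P)); save("t2.png",im)
E
```

```text
clock: 2.92
tool_pos: [0.6499, -0.2063, 0.0769]
tool_rot: [1.0, -0.0, -0.002, -0.0]
ft_force: [-7.4, -0.0, 4.6]
grip_width: 0.0004
clock: 3.92
tool_pos: [0.5106, -0.2062, 0.2773]
tool_rot: [1.0, -0.001, 0.0, 0.0]
ft_force: [0.2, 0.7, -0.2]
grip_width: 0.0258
[[-0.002, 0.969, 0.245, 0.578], [-1.0, -0.002, 0.001, -0.207], [0.002, -0.245, 0.969, 0.445], [0.0, 0.0, 0.0, 1.0]] [ 0.51162378 -0.2060223   0.27685105]
[ 0.66735123 -0.20189353  0.09194812] 74
```

View pics/w1.png

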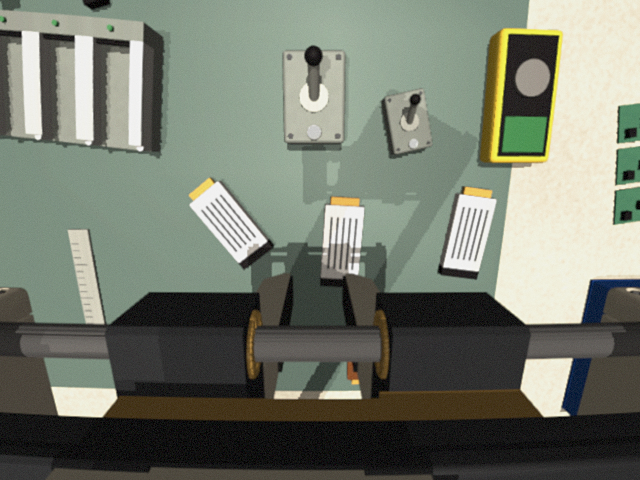

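The lever now leans away from the lens (ball at px 314,55), so the isolator is OFF. Now I'll measure the modules precisely.

```bash
cat >> h.py <<'E'
def modules(cam,show=True):
    """slabs lying on the bench: centre (m), heading (deg) toward brass"""
    im,d,i=grab(cam);C=cloud(i,d);c=im.astype(int)
    top=((C[...,2]>.0125)&(C[...,2]<.0215)&(d>.05)).astype(np.uint8)
    top=cv2.morphologyEx(top,cv2.MORPH_OPEN,np.ones((3,3),np.uint8))
    brass=(c[...,0]-c[...,2]>70)&(C[...,2]>.003)&(C[...,2]<.02)
    n,lab,st,_=cv2.connectedComponentsWithStats(top);out=[]
    for k in range(1,n):
        if st[k,4]<150: continue
        m=lab==k;P=C[m];bright=(c[m].min(1)>110).mean()
        (cx,cy),(w,h),a=cv2.minAreaRect(P[:,:2].astype(np.float32))
        if not(.08<max(w,h)<.14 and .035<min(w,h)<.07) or bright<.3: continue
        if w<h: a+=90
        B=C[brass];B=B[np.hypot(B[:,0]-cx,B[:,1]-cy)<.08]
        v=np.array([np.cos(np.radians(a)),np.sin(np.radians(a))])
        if len(B) and (B[:,:2].mean(0)-[cx,cy])@v<0: v=-v
        out.append((cx,cy,np.degrees(np.arctan2(v[1],v[0]))))
        if show: print(cam,"mod c=(%.4f,%.4f) head=%.1f size %.3f %.3f z=%.4f brass=%s bright %.2f"%(cx,cy,out[-1][2],max(w,h),min(w,h),np.median(P[:,2]),(B[:,:2].mean(0).round(4) if len(B) else None),bright))
    return out
E
python3 - <<'E'
from h import *
modules("wrist");modules("top")
E
```

```text
wrist mod c=(0.4929,-0.0935) head=38.0 size 0.115 0.051 z=0.0170 brass=[ 0.5392 -0.0593] bright 0.90
wrist mod c=(0.4772,-0.4056) head=-7.4 size 0.115 0.051 z=0.0173 brass=[ 0.5348 -0.4129] bright 0.89
wrist mod c=(0.4667,-0.2390) head=-3.5 size 0.118 0.050 z=0.0170 brass=[ 0.5226 -0.2423] bright 0.79
top mod c=(0.4923,-0.0927) head=37.1 size 0.114 0.050 z=0.0174 brass=[ 0.5388 -0.0582] bright 0.78
top mod c=(0.4704,-0.4034) head=-7.9 size 0.102 0.050 z=0.0173 brass=[ 0.5364 -0.4032] bright 0.70
```

```bash
python3 -m pendant '[[[0.015,-0.052,0,0,1],[0.015,-0.052,0,0,1],[0.015,-0.052,0,0,1],[0.015,-0.052,0,0,1],[0.015,-0.052,0,0,1],[0.015,-0.052,0,0,1],[0,0,0,0,1],[0,0,0,0,1]]]'
python3 - <<'E'
from h import *
im,d,i=grab("wrist"); save("w2.png",im);np.savez("w2.npz",im=im,d=d,T=i["T"])
C=cloud(i,d)
hi=(C[...,2]>.044)&(C[...,2]<.056)&(C[...,0]>.55)&(d>.05)
n,lab,st,_=cv2.connectedComponentsWithStats(hi.astype(np.uint8))
for k in range(1,n):
    if st[k,4]<200: continue
    P=C[lab==k]; print(k,st[k,:],P.mean(0).round(4),np.round(np.array(cv2.boxPoints(cv2.minAreaRect((P[:,:2]).astype(np.float32)))),4).tolist())
E
```

```text
clock: 5.12
tool_pos: [0.6028, 0.1069, 0.2755]
tool_rot: [1.0, 0.0, -0.001, 0.0]
ft_force: [-0.3, -0.6, 0.7]
grip_width: 0.093
1 [249   0  29  50 278] [0.7968 0.1635 0.0476] [[0.7781999707221985, 0.1688999980688095], [0.8138999938964844, 0.133200004696846], [0.8299999833106995, 0.14920000731945038], [0.7943999767303467, 0.1850000023841858]]
2 [553   0  87  31 457] [ 0.8179 -0.1795  0.0506] [[0.791700005531311, -0.2459000051021576], [0.8136000037193298, -0.25130000710487366], [0.8388000130653381, -0.15029999613761902], [0.8169999718666077, -0.14489999413490295]]
5 [173  30  33  21 224] [0.7943 0.2469 0.0472] [[0.7828999757766724, 0.26109999418258667], [0.7843000292778015, 0.22619999945163727], [0.8015999794006348, 0.22699999809265137], [0.8001999855041504, 0.26179999113082886]]
6 [214  30  34  21 244] [0.7941 0.2052 0.0472] [[0.7824000120162964, 0.21580000221729279], [0.785099983215332, 0.18019999563694], [0.8019999861717224, 0.18150000274181366], [0.7993000149726868, 0.21709999442100525]]
7 [ 42  32 120   9 445] [0.7997 0.3399 0.05  ] [[0.7986000180244446, 0.40470001101493835], [0.7986999750137329, 0.27459999918937683], [0.8008000254631042, 0.27459999918937683], [0.800599992275238, 0.40470001101493835]]
14 [  196    78   237   151 13154] [0.688  0.1134 0.0503] [[0.5861999988555908, -0.004900000058114529], [0.7214999794960022, -0.02239999920129776], [0.7544000148773193, 0.23250000178813934], [0.6190999746322632, 0.2498999983072281]]
15 [562 169  26  27 335] [ 0.6435 -0.2001  0.0463] [[0.6219000220298767, -0.19900000095367432], [0.6384999752044678, -0.2224999964237213], [0.6646999716758728, -0.20409999787807465], [0.6481000185012817, -0.18050000071525574]]
```

View pics/w2.png

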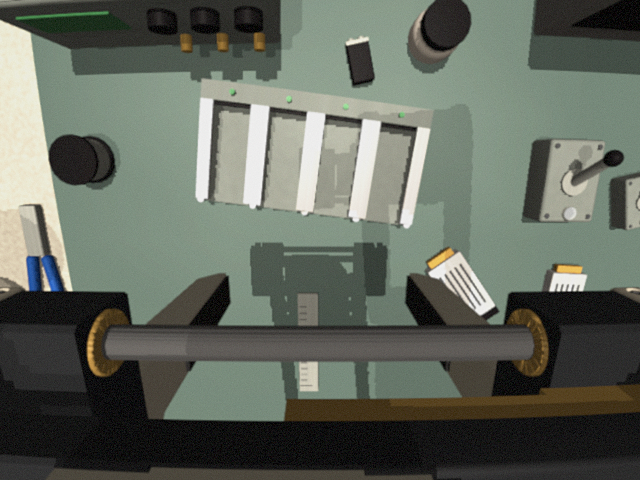

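```bash
python3 - <<'E'
from h import *
z=np.load("w2.npz");i=bot.camera_info("wrist");i["T"]=z["T"];C=cloud(i,z["d"])
hi=(C[...,2]>.044)&(C[...,2]<.056)&(C[...,0]>.55)
n,lab,st,_=cv2.connectedComponentsWithStats(hi.astype(np.uint8))
k=lab[np.array(st).shape and 200,202] if 0 else 1+np.argmax(st[1:,4])
P=C[lab==k]
fl=C[(C[...,2]>.018)&(C[...,2]<.03)&(C[...,0]>.57)&(C[...,0]<.76)&(C[...,1]>-.04)&(C[...,1]<.27)];print("floor z",np.median(fl[:,2]),"lip z",np.median(P[:,2]))
th=np.radians(-7.36)
for it in range(3):
    ex=np.array([np.cos(th),np.sin(th)]);ey=np.array([-ex[1],ex[0]])
    u=P[:,:2]@ex;w=P[:,:2]@ey;um=u.min()
    sl=[];rows=[]
    cen={}
    for a in np.arange(.010,.105,.006):
        s=np.sort(w[(u>um+a)&(u<um+a+.006)]);g=np.where(np.diff(s)>.03)[0]
        if len(g)==4: rows.append((um+a+.003,*(0.5*(s[g]+s[g+1]))));wid=(s[g+1]-s[g])
    rows=np.array(rows);cf=np.polyfit(rows[:,0],rows[:,1:],1);print("slopes deg",np.degrees(cf[0]).round(2),len(rows),"gap",wid.round(4))
    th+=np.median(cf[0])
print("heading",np.degrees(th),"u nose",um,"u max",u.max())
wc=rows[:,1:].mean(0)
print("w centres",wc.round(4),np.diff(wc).round(4))
for j,x in enumerate(wc): print(j,"nose-line point",(um*ex+x*ey).round(4))
E
```

```text
floor z 0.02514322837281599 lip z 0.050555330385349234
slopes deg [ 0.36 -0.02  0.22  0.4 ] 16 gap [0.0421 0.0424 0.0426 0.042 ]
slopes deg [ 0.06 -0.32 -0.09  0.11] 16 gap [0.0421 0.0423 0.0427 0.042 ]
slopes deg [ 0.07 -0.31 -0.07  0.13] 16 gap [0.0421 0.0423 0.0427 0.042 ]
heading -7.084641148933225 u nose 0.5823010628110188 u max 0.7198534234742832
w centres [0.1027 0.1644 0.2264 0.2883] [0.0617 0.062  0.0619]
0 nose-line point [0.5905 0.0301]
1 nose-line point [0.5981 0.0913]
2 nose-line point [0.6058 0.1528]
3 nose-line point [0.6134 0.2142]
```

```bash
python3 -m pendant '[[[-0.035,0.056,0,0,1],[-0.035,0.056,0,0,1],[-0.035,0.056,0,0,1],[-0.035,0.056,0,0,1],[0,0,0.03,-0.166,1],[0,0,0.03,-0.166,1],[0,0,0.03,-0.166,1],[0,0,0.03,-0.165,1]]]';python3 -m pendant '[[[0,0,0,0,1]]]'
cat >> h.py <<'E'
def rel(target,psi_deg):
    """shift in tool axes, and turn, to reach TCP target (x,y,z) and heading psi (rows: shift first, then turn)"""
    s=bot.get_state();from scipy.spatial.transform import Rotation as R
    M=R.from_quat(s["tool_rot"]).as_matrix();psi=np.arctan2(M[1,0],M[0,0])
    dt=-((np.radians(psi_deg)-psi+np.pi)%(2*np.pi)-np.pi)
    print("TCP",s["tool_pos"].round(4),"psi %.2f"%np.degrees(psi),"tilt",np.degrees(np.arccos(-M[2,2])).round(2),"F",s["ft_force"].round(1),"grip %.4f"%s["grip_width"],"t %.1f"%s["clock"])
    e=np.array(target)-s["tool_pos"];a=np.radians(psi_deg)
    print("  shift now-axes",(M.T@e).round(4),"turn %.3f"%dt,"| shift after turn",np.round([e[0]*np.cos(a)+e[1]*np.sin(a),e[0]*np.sin(a)-e[1]*np.cos(a),-e[2]],4))
E
python3 - <<'E'
from h import *
modules("top")
c=np.array([.4915,-.0945]);a=np.radians(38);rel([*(c-.037*np.array([np.cos(a),np.sin(a)])),.005],38)
E
```

```text
clock: 6.18
tool_pos: [0.4696, -0.1067, 0.1557]
tool_rot: [0.945, 0.327, 0.0, 0.0]
ft_force: [-0.0, -0.2, -0.2]
grip_width: 0.0936
clock: 6.3
tool_pos: [0.4679, -0.1058, 0.1541]
tool_rot: [0.946, 0.324, -0.002, -0.001]
ft_force: [-0.2, 0.1, 0.1]
grip_width: 0.0926
top mod c=(0.4764,-0.4039) head=-7.4 size 0.115 0.051 z=0.0173 brass=[ 0.535  -0.4129] bright 0.67
TCP [ 0.4691 -0.106   0.1561] psi 37.67 tilt 0.11 F [-0.3  0.1 -0.2] grip 0.0930 t 6.3
  shift now-axes [-0.0121  0.005   0.1511] turn -0.006 | shift after turn [-0.0123  0.0047  0.1511]
```

```bash
python3 -m pendant '[[[-0.012,0.005,0.05,0,1],[0,0,0.05,0,1],[0,0,0.035,0,1],[0,0,0.015,0,1],[0,0,0,0,0],[0,0,0,0,0],[0,0,0,0,0],[0,0,0,0,0]]]' 50; python3 - <<'E'
from h import *
rel([.4623,-.1173,.005],38)
E
```

```text
clock: 7.35
tool_pos: [0.4645, -0.1168, 0.0074]
tool_rot: [0.946, 0.325, 0.001, 0.001]
ft_force: [-0.0, 0.6, 0.3]
grip_width: 0.0575
TCP [ 0.4645 -0.1168  0.0074] psi 37.97 tilt 0.1 F [-0.   0.6  0.3] grip 0.0575 t 7.3
  shift now-axes [-0.0021 -0.001   0.0024] turn -0.001 | shift after turn [-0.0021 -0.001   0.0024]
```

```bash
python3 -m pendant '[[[0,0,0,0,0],[0,0,0,0,0],[0,0,0,0,0],[0,0,-0.03,0,0],[0,0,-0.03,0,0],[0,0,-0.02,0,0],[0,0,0,0,0]]]' 50; python3 - <<'E'
from h import *
ex=np.array([np.cos(np.radians(-7.2)),np.sin(np.radians(-7.2))])
rel([*(np.array([.5905,.0301])-.12*ex),.086],-7.2)
im,d,i=grab("wrist");save("w3.png",im)
E
```

```text
clock: 8.22
tool_pos: [0.4649, -0.117, 0.0877]
tool_rot: [0.946, 0.325, 0.001, 0.001]
ft_force: [-0.5, -1.7, -1.0]
grip_width: 0.0495
TCP [ 0.4649 -0.117   0.0877] psi 37.98 tilt 0.17 F [-0.5 -1.7 -1. ] grip 0.0495 t 8.2
  shift now-axes [ 0.105  -0.1238  0.0016] turn 0.788 | shift after turn [-0.0138 -0.1617  0.0017]
```

View pics/w3.png

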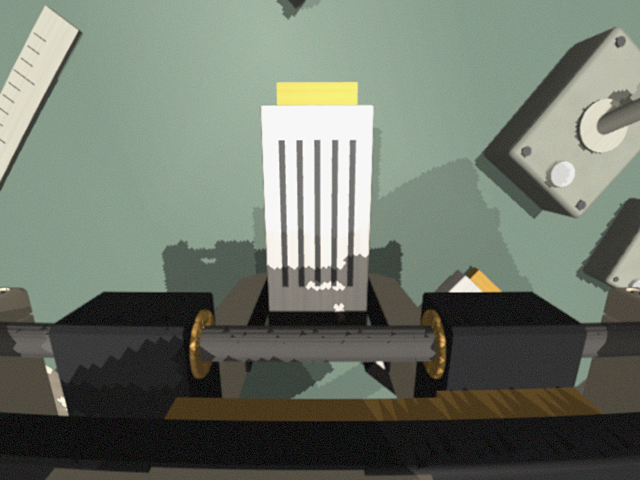

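```bash
cat >> h.py <<'E'
def held():
    from scipy.spatial.transform import Rotation as R
    i=bot.camera_info("wrist");s=bot.get_state();im,d=bot.grab_frame("wrist")
    C=cloud(i,d);M=R.from_quat(s["tool_rot"]).as_matrix();Q=(C-s["tool_pos"])@M
    m=(abs(Q[...,1])<.045)&(Q[...,0]>.015)&(Q[...,0]<.13)&(abs(Q[...,2]+.01)<.02)&(d>.05)
    slab=m&(im.astype(int)[...,2]>150)|(m&False)
    P=Q[slab&(Q[...,0]<.085)];b=im.astype(int);B=Q[m&(b[...,0]-b[...,2]>70)]
    pf=np.polyfit(P[:,0],P[:,2],1)
    ws=[];xs=np.arange(.03,.08,.005)
    for x in xs:
        y=P[(P[:,0]>x)&(P[:,0]<x+.005),1]; ws.append((y.min()+y.max())/2 if len(y)>5 else np.nan)
    ws=np.array(ws);ok=~np.isnan(ws);yf=np.polyfit(xs[ok],ws[ok],1)
    print("held: top z(tool) %.4f pitch %.2f deg (+ = nose down)  lateral %.4f yaw %.2f deg  slab end x %.4f tongue tip x %.4f tongue y %.4f"%(np.polyval(pf,.04),np.degrees(pf[0]),np.polyval(yf,.0),np.degrees(yf[0]),np.percentile(Q[slab][:,0],99.5),np.percentile(B[:,0],99) if len(B) else -1,B[:,1].mean() if len(B) else -1))
E
python3 -m pendant '[[[0,0,0,0.158,0],[0,0,0,0.158,0],[0,0,0,0.158,0],[0,0,0,0.158,0],[0,0,0,0.156,0],[-0.014,-0.054,0,0,0],[0,-0.054,0,0,0],[0,-0.054,0,0,0]]]';python3 -m pendant '[[[0,0,0,0,0],[0,0,0,0,0]]]'; python3 - <<'E'
from h import *
ex=np.array([np.cos(np.radians(-7.2)),np.sin(np.radians(-7.2))])
held()
rel([*(np.array([.5905,.0301])-.12*ex),.032],-7.2)
E
```

```text
clock: 9.28
tool_pos: [0.4688, 0.0473, 0.0846]
tool_rot: [0.998, -0.063, -0.001, 0.0]
ft_force: [0.3, 0.2, -1.1]
grip_width: 0.0493
clock: 9.52
tool_pos: [0.469, 0.0457, 0.085]
tool_rot: [0.998, -0.062, -0.001, 0.0]
ft_force: [-0.8, -0.0, -2.7]
grip_width: 0.0491
held: top z(tool) -0.0098 pitch 0.38 deg (+ = nose down)  lateral 0.0007 yaw -0.28 deg  slab end x 0.0899 tongue tip x 0.1003 tongue y 0.0002
TCP [0.4692 0.0451 0.0853] psi -7.18 tilt 0.12 F [-0.5 -0.7 -2. ] grip 0.0497 t 9.6
  shift now-axes [ 0.0023 -0.0003  0.0533] turn 0.000 | shift after turn [ 0.0022 -0.0003  0.0533]
```

```bash
python3 -m pendant '[[[0,0,0.03,0,0],[0,0,0.024,0,0],[0,0,0,0,0],[0.015,0,0,0,0],[0.01,0,0,0,0],[0.01,0,0,0,0],[0.01,0,0,0,0],[0,0,0,0,0]]]'; python3 - <<'E'
from h import *
ex=np.array([np.cos(np.radians(-7.2)),np.sin(np.radians(-7.2))])
held()
rel([*(np.array([.5905,.0301])-.012*ex),.0315],-7.2)
im,d,i=grab("wrist");save("w4.png",im)
E
```

```text
clock: 10.58
tool_pos: [0.5155, 0.0401, 0.0327]
tool_rot: [0.998, -0.063, 0.0, -0.0]
ft_force: [0.1, 0.2, -1.4]
grip_width: 0.0496
held: top z(tool) -0.0098 pitch -0.59 deg (+ = nose down)  lateral 0.0032 yaw -3.54 deg  slab end x 0.1293 tongue tip x 0.1003 tongue y 0.0004
TCP [0.5149 0.0402 0.0324] psi -7.18 tilt 0.01 F [-0.6  0.5 -2.8] grip 0.0494 t 10.6
  shift now-axes [0.0643 0.0006 0.0009] turn 0.000 | shift after turn [0.0643 0.0006 0.0009]
```

View pics/w4.png

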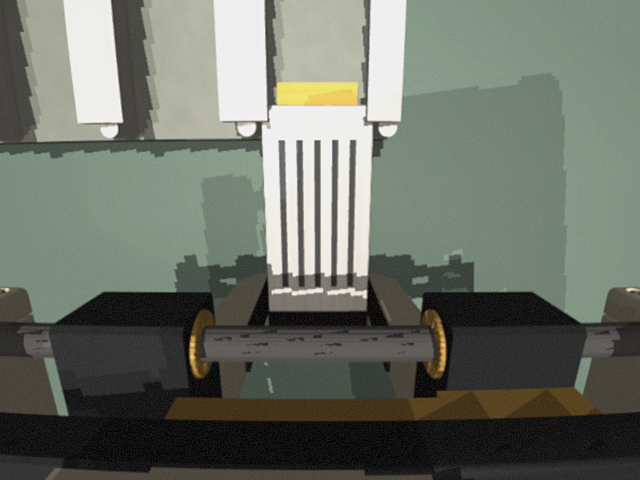

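The module is aligned: tongue centred at px 318, between lips at 275 and 366, with no contact force.

```bash
python3 -m pendant '[[[0.012,0,0.0005,0,0],[0.012,0,0,0,0],[0.012,0,0,0,0],[0.012,0,0,0,0],[0.012,0,0,0,0],[0,0,0,0,0]]]'; python3 - <<'E'
from h import *
ex=np.array([np.cos(np.radians(-7.2)),np.sin(np.radians(-7.2))])
rel([*(np.array([.5905,.0301])-.012*ex),.0315],-7.2)
im,d,i=grab("wrist");save("w5.png",im)
E
```

```text
clock: 11.42
tool_pos: [0.5752, 0.0326, 0.032]
tool_rot: [0.998, -0.063, 0.0, -0.0]
ft_force: [-0.9, -0.0, -1.2]
grip_width: 0.0495
TCP [0.5752 0.0326 0.032 ] psi -7.18 tilt 0.02 F [-0.9 -0.  -1.2] grip 0.0495 t 11.4
  shift now-axes [0.0035 0.0006 0.0005] turn 0.000 | shift after turn [0.0035 0.0006 0.0005]
```

View pics/w5.png

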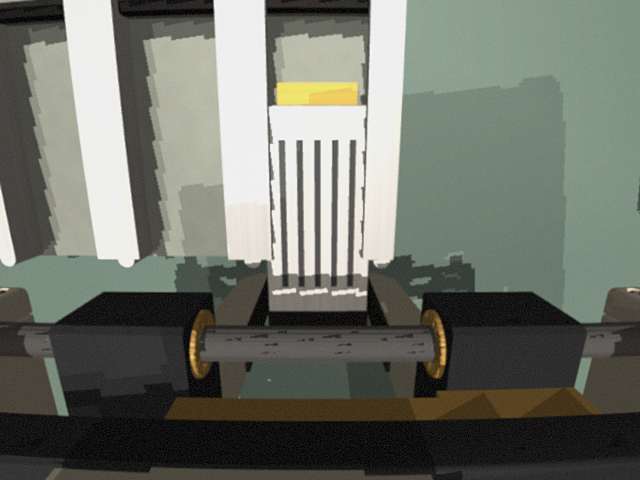

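```bash
python3 -m pendant '[[[0,0,0,0,0.75],[0,0,0,0,0.75],[0,0,0,0,0.75],[-0.025,0,0,0,0.75],[-0.025,0,0,0,0.6],[0,0,0,0,0],[0,0,0,0,0],[0,0,0,0,0]]]'; python3 -m pendant '[[[0,0,0,0,0],[0.015,0,0,0,0],[0.015,0,0,0,0],[0.01,0,0,0,0],[0.005,0,0,0,0],[0,0,0,0,0]]]'; python3 - <<'E'
from h import *
rel([.5905,.0301,.0315],-7.2)
E
```

```text
clock: 12.48
tool_pos: [0.5258, 0.0389, 0.0324]
tool_rot: [0.998, -0.063, 0.001, -0.0]
ft_force: [-0.7, 1.0, -0.7]
grip_width: 0.0345
clock: 13.22
tool_pos: [0.5696, 0.0333, 0.0319]
tool_rot: [0.998, -0.063, 0.0, 0.0]
ft_force: [-0.3, -0.6, -0.1]
grip_width: 0.0006
TCP [0.5696 0.0333 0.0319] psi -7.18 tilt 0.02 F [-0.3 -0.6 -0.1] grip 0.0006 t 13.2
  shift now-axes [0.0211 0.0005 0.0004] turn 0.000 | shift after turn [0.0211 0.0005 0.0004]
```

```bash
python3 -m pendant '[[[0.004,0,0,0,0],[0.004,0,0,0,0],[0.002,0,0,0,0],[0,0,0,0,0]]]';  python3 -m pendant '[[[0.002,0,0,0,0],[0.002,0,0,0,0],[0,0,0,0,0]]]'; python3 - <<'E'
from h import *
rel([.5905,.0301,.0315],-7.2)
E
```

```text
clock: 13.72
tool_pos: [0.578, 0.0323, 0.0319]
tool_rot: [0.998, -0.063, -0.001, 0.0]
ft_force: [-7.7, 0.9, 5.3]
grip_width: 0.0005
clock: 14.1
tool_pos: [0.5782, 0.0323, 0.0317]
tool_rot: [0.998, -0.062, -0.006, 0.0]
ft_force: [-27.6, 1.4, 23.0]
grip_width: 0.0004
TCP [0.5782 0.0323 0.0317] psi -7.15 tilt 0.64 F [-27.6   1.4  23. ] grip 0.0004 t 14.1
  shift now-axes [0.0125 0.0006 0.0001] turn 0.001 | shift after turn [0.0125 0.0006 0.0002]
```

```bash
python3 -m pendant '[[[-0.03,0,0,0,0],[0,0,-0.05,0,0],[0,0,-0.06,0,0],[0,0,-0.06,0,0],[-0.01,0,-0.05,0,0],[0,0,0,0,0]]]'; python3 - <<'E'
from h import *
im,d,i=grab("wrist");save("w6.png",im)
C=cloud(i,d);ex=np.array([np.cos(np.radians(-7.2)),np.sin(np.radians(-7.2))]);ey=np.array([-ex[1],ex[0]])
Q=C[...,:2]-np.array([.5905,.0301]);u=Q@ex;w=Q@ey;c=im.astype(int)
br=(abs(w)<.02)&(c[...,0]-c[...,2]>70)&(u>0)&(u<.14)
m=(abs(w)<.02)&(u>-.03)&(u<.1)&(C[...,2]>.03)&(C[...,2]<.046)
print("brass u",np.percentile(u[br],[1,50,99]) if br.any() else None,"slab u min",np.percentile(u[m],1),"z",np.median(C[m][:,2]))
modules("wrist");modules("top")
rel([.43,-.2,.25],-7.2)
E
```

```text
clock: 14.85
tool_pos: [0.5463, 0.0366, 0.2583]
tool_rot: [0.998, -0.063, 0.005, -0.0]
ft_force: [-0.0, 0.0, -0.7]
grip_width: 0.0006
brass u [0.02118816 0.10976319 0.11218843] slab u min -0.0027048737239376867 z 0.04124396730505808
wrist mod c=(0.4678,-0.2385) head=-2.9 size 0.120 0.053 z=0.0173 brass=[ 0.5231 -0.2414] bright 0.84
top mod c=(0.4780,-0.4045) head=-7.6 size 0.118 0.050 z=0.0172 brass=[ 0.5348 -0.4134] bright 0.68
top mod c=(0.4623,-0.2379) head=-3.8 size 0.110 0.051 z=0.0174 brass=[ 0.5226 -0.2414] bright 0.69
TCP [0.5432 0.0366 0.2509] psi -7.17 tilt 0.05 F [-0.1 -0.8 -0.6] grip 0.0007 t 15.0
  shift now-axes [-0.0828  0.2489  0.0011] turn 0.000 | shift after turn [-0.0827  0.2489  0.0009]
```

View pics/w6.png

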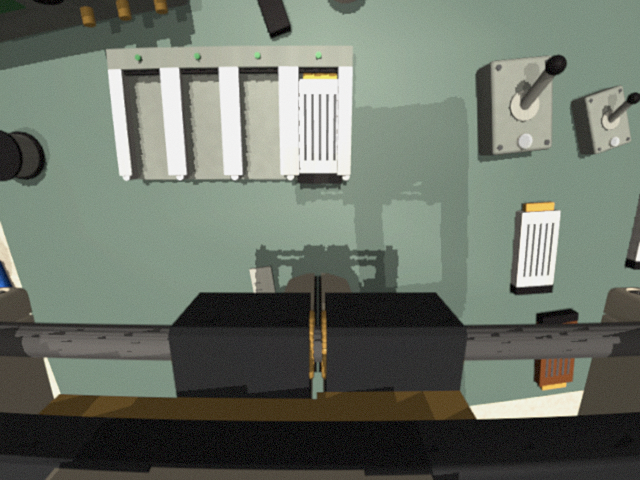

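```bash
python3 - <<'E'
from h import *
ex=np.array([np.cos(np.radians(-7.2)),np.sin(np.radians(-7.2))]);ey=np.array([-ex[1],ex[0]])
im,d,i=grab("wrist");C=cloud(i,d)
for k in (0,1):
    Q=C[...,:2]-(np.array([.5905,.0301])+k*.062*ey);u=Q@ex;w=Q@ey
    m=(abs(w)<.015)&(u>.08)&(u<.16)
    for a in np.arange(.10,.14,.003):
        s=m&(u>=a)&(u<a+.003)
        if s.any(): print(k,"%.3f"%a,np.percentile(C[s][:,2],[5,50,95]).round(3),im[s].mean(0).round())
E
python3 -m pendant '[[[0,0.05,0,0,1],[-0.02,0.05,0,0,1],[-0.02,0.05,0,0,1],[-0.02,0.05,0,0,1],[-0.022,0.05,0,0,1],[0,0,0,-0.06,1],[0,0,0,0,1]]]'
python3 - <<'E'
from h import *
modules("wrist");modules("top");rel([.43,-.236,.005],-3.6)
E
```

```text
0 0.100 [0.04  0.041 0.042] [241. 240. 240.]
0 0.103 [0.04  0.041 0.042] [240. 240. 242.]
0 0.106 [0.036 0.037 0.039] [240. 231. 147.]
0 0.109 [0.036 0.037 0.042] [192. 169.  80.]
0 0.112 [0.037 0.044 0.046] [63. 54. 43.]
0 0.115 [0.044 0.048 0.052] [111. 112. 102.]
0 0.118 [0.049 0.05  0.052] [193. 194. 176.]
0 0.121 [0.049 0.051 0.054] [181. 185. 167.]
0 0.124 [0.05  0.051 0.055] [180. 194. 167.]
0 0.127 [0.049 0.051 0.054] [186. 197. 172.]
0 0.130 [0.049 0.051 0.052] [190. 193. 174.]
0 0.133 [0.049 0.051 0.052] [189. 191. 173.]
0 0.136 [0.049 0.05  0.052] [172. 183. 166.]
1 0.100 [0.024 0.025 0.026] [192. 194. 176.]
1 0.103 [0.024 0.025 0.026] [193. 195. 177.]
1 0.106 [0.024 0.025 0.026] [158. 160. 145.]
1 0.109 [0.024 0.025 0.026] [108. 109. 100.]
1 0.112 [0.024 0.04  0.046] [66. 66. 61.]
1 0.115 [0.024 0.047 0.052] [101. 101.  92.]
1 0.118 [0.049 0.051 0.052] [186. 187. 171.]
1 0.121 [0.05  0.051 0.053] [179. 183. 165.]
1 0.124 [0.049 0.051 0.055] [173. 185. 160.]
1 0.127 [0.049 0.051 0.055] [179. 189. 166.]
1 0.130 [0.049 0.051 0.052] [185. 187. 170.]
1 0.133 [0.049 0.051 0.052] [184. 186. 169.]
1 0.136 [0.048 0.05  0.05 ] [175. 181. 164.]
clock: 15.92
tool_pos: [0.43, -0.2013, 0.2501]
tool_rot: [0.999, -0.034, -0.001, -0.001]
ft_force: [0.2, -0.4, -0.5]
grip_width: 0.0657
wrist mod c=(0.4792,-0.4059) head=-7.8 size 0.120 0.052 z=0.0172 brass=[ 0.5349 -0.4128] bright 0.84
wrist mod c=(0.4660,-0.2393) head=-3.5 size 0.117 0.050 z=0.0172 brass=[ 0.523  -0.2426] bright 0.85
TCP [ 0.4307 -0.2006  0.2507] psi -3.79 tilt 0.12 F [ 0.4 -0.2 -0.2] grip 0.0734 t 16.0
  shift now-axes [0.0021 0.0356 0.2457] turn -0.003 | shift after turn [0.0015 0.0353 0.2457]
```

```bash
python3 -m pendant '[[[-0.0015,0.036,0.04,0,1],[0,0,0.06,0,1],[0,0,0.06,0,1],[0,0,0.05,0,1],[0,0,0.025,0,1],[0,0,0.0095,0,1],[0,0,0,0,1],[0,0,0,0,0]]]' 50; python3 -m pendant '[[[0,0,0,0,0],[0,0,0,0,0],[0,0,0,0,0],[0,0,0,0,0],[0,0,0,0,0],[0,0,-0.03,0,0],[0,0,-0.05,0,0],[0,0,0,0,0]]]' 50; python3 - <<'E'
from h import *
ex=np.array([np.cos(np.radians(-7.2)),np.sin(np.radians(-7.2))])
held()
rel([*(np.array([.6058,.1528])-.12*ex),.0315],-7.2)
E
```

```text
clock: 17.02
tool_pos: [0.4283, -0.2375, 0.0089]
tool_rot: [0.999, -0.032, 0.001, 0.001]
ft_force: [-0.4, 0.4, 0.5]
grip_width: 0.0869
clock: 18.02
tool_pos: [0.4298, -0.2389, 0.0917]
tool_rot: [0.999, -0.033, 0.003, 0.002]
ft_force: [0.6, 0.1, -1.2]
grip_width: 0.049
held: top z(tool) -0.0092 pitch 0.38 deg (+ = nose down)  lateral 0.0005 yaw -0.97 deg  slab end x 0.0908 tongue tip x 0.1008 tongue y -0.0012
TCP [ 0.4284 -0.2379  0.0892] psi -3.73 tilt 0.23 F [-0.3  0.2 -2.5] grip 0.0491 t 18.1
  shift now-axes [ 0.0316 -0.4088  0.0569] turn 0.060 | shift after turn [ 0.0071 -0.4099  0.0577]
```

```bash
python3 -m pendant '[[[0,0,0,0.07,0],[0.007,-0.058,0,0,0],[0,-0.058,0,0,0],[0,-0.058,0,0,0],[0,-0.058,0,0,0],[0,-0.058,0,0,0],[0,-0.058,0,0,0],[0,-0.058,0,0,0]]]';python3 -m pendant '[[[0,0,0,0,0],[0,0,0,0,0]]]'; python3 - <<'E'
from h import *
ex=np.array([np.cos(np.radians(-7.2)),np.sin(np.radians(-7.2))])
held()
rel([*(np.array([.6058,.1528])-.12*ex),.0323],-7.7)
modules("top")
E
```

```text
clock: 19.08
tool_pos: [0.4873, 0.166, 0.0853]
tool_rot: [0.998, -0.068, -0.001, 0.0]
ft_force: [1.3, -0.6, -1.3]
grip_width: 0.049
clock: 19.32
tool_pos: [0.4873, 0.1641, 0.0855]
tool_rot: [0.998, -0.067, -0.002, 0.001]
ft_force: [-0.3, 0.4, -1.4]
grip_width: 0.0492
held: top z(tool) -0.0092 pitch 0.38 deg (+ = nose down)  lateral 0.0006 yaw -1.08 deg  slab end x 0.0908 tongue tip x 0.1009 tongue y -0.0011
TCP [0.4877 0.1635 0.0859] psi -7.75 tilt 0.16 F [ 0.   0.1 -1.8] grip 0.0490 t 19.4
  shift now-axes [-0.0014 -0.0042  0.0536] turn -0.001 | shift after turn [-0.0015 -0.0042  0.0536]
top mod c=(0.4788,-0.4051) head=-7.6 size 0.120 0.050 z=0.0174 brass=[ 0.5346 -0.4126] bright 0.70
```

```bash
python3 -m pendant '[[[0,-0.004,0,0.009,0],[0,0,0.03,0,0],[0,0,0.0235,0,0],[0,0,0,0,0],[0.013,0.0,0,0,0],[0.01,0,0,0,0],[0.01,0,0,0,0],[0,0,0,0,0]]]';python3 - <<'E'
from h import *
ex=np.array([np.cos(np.radians(-7.2)),np.sin(np.radians(-7.2))])
rel([*(np.array([.6058,.1528])-.0165*ex),.0323],-8.2)
im,d,i=grab("wrist");save("w7.png",im)
E
```

```text
clock: 20.42
tool_pos: [0.5233, 0.1634, 0.0345]
tool_rot: [0.997, -0.072, 0.001, -0.0]
ft_force: [-0.4, -0.1, -2.0]
grip_width: 0.0491
TCP [0.5233 0.1634 0.0345] psi -8.30 tilt 0.07 F [-0.4 -0.1 -2. ] grip 0.0491 t 20.4
  shift now-axes [ 0.0667 -0.0011  0.0023] turn -0.002 | shift after turn [ 0.0667 -0.0009  0.0022]
```

View pics/w7.png

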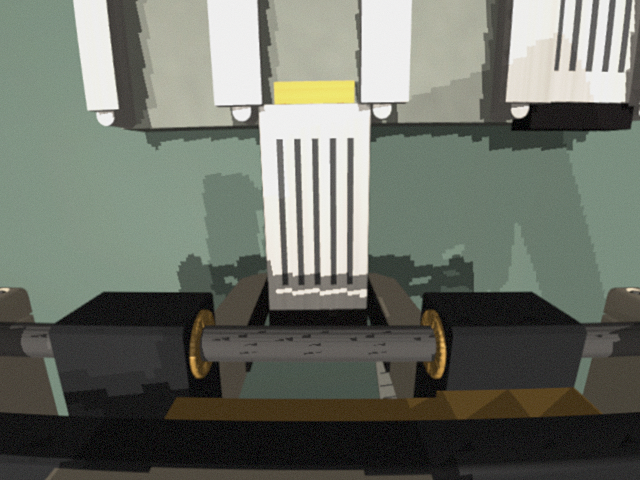

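```bash
python3 -m pendant '[[[0,-0.001,0.002,0,0],[0.013,-0.0002,0,0,0],[0.013,-0.0002,0,0,0],[0,0,0,0,0]]]';python3 -m pendant '[[[0.013,-0.0002,0,0,0],[0.013,-0.0002,0,0,0],[0.013,-0.0002,0,0,0],[0,0,0,0,0]]]';python3 - <<'E'
from h import *
ex=np.array([np.cos(np.radians(-7.2)),np.sin(np.radians(-7.2))])
rel([*(np.array([.6058,.1528])-.0155*ex),.0323],-7.2)
E
```

```text
clock: 20.98
tool_pos: [0.5493, 0.161, 0.0322]
tool_rot: [0.997, -0.072, 0.0, -0.0]
ft_force: [-0.7, 0.1, -1.4]
grip_width: 0.0491
clock: 21.48
tool_pos: [0.5878, 0.156, 0.032]
tool_rot: [0.997, -0.072, 0.0, -0.0]
ft_force: [-0.1, -0.4, -1.9]
grip_width: 0.049
TCP [0.5878 0.156  0.032 ] psi -8.30 tilt 0.04 F [-0.1 -0.4 -1.9] grip 0.0490 t 21.5
  shift now-axes [ 0.0028  0.0008 -0.0003] turn -0.019 | shift after turn [ 0.0028  0.0009 -0.0003]
```

```bash
python3 -m pendant '[[[0,0,0,0,0.75],[0,0,0,0,0.75],[0,0,0,0,0.75],[-0.025,0,0,0,0.75],[-0.025,0,0,-0.019,0.6],[0,0,0,0,0],[0,0,0,0,0],[0,0,0,0,0]]]'; python3 -m pendant '[[[0,0,0,0,0],[0.015,0,0,0,0],[0.015,0,0,0,0],[0.01,0,0,0,0],[0.008,0,0,0,0],[0.004,0,0,0,0],[0.002,0,0,0,0],[0,0,0,0,0]]]'; python3 - <<'E'
from h import *
rel([.6058,.1528,.0315],-7.2)
E
```

```text
clock: 22.48
tool_pos: [0.5381, 0.1633, 0.0323]
tool_rot: [0.998, -0.063, 0.001, -0.0]
ft_force: [-0.4, -0.1, 0.5]
grip_width: 0.0339
clock: 23.48
tool_pos: [0.5908, 0.1568, 0.032]
tool_rot: [0.998, -0.063, 0.0, -0.0]
ft_force: [-0.0, -0.9, -0.7]
grip_width: 0.0006
TCP [0.5908 0.1568 0.032 ] psi -7.17 tilt 0.03 F [-0.  -0.9 -0.7] grip 0.0006 t 23.5
  shift now-axes [0.0154 0.0021 0.0005] turn 0.000 | shift after turn [0.0154 0.0021 0.0005]
```

```bash
python3 -m pendant '[[[0.003,0,0,0,0],[0.002,0,0,0,0],[0,0,0,0,0]]]';  python3 -m pendant '[[[0.001,0,0,0,0],[0.001,0,0,0,0],[0,0,0,0,0]]]'; python3 - <<'E'
from h import *
rel([.6058,.1528,.0315],-7.2)
E
```

```text
clock: 23.85
tool_pos: [0.594, 0.1565, 0.032]
tool_rot: [0.998, -0.062, -0.002, 0.0]
ft_force: [-10.4, 0.4, 7.0]
grip_width: 0.0007
clock: 24.22
tool_pos: [0.5941, 0.1564, 0.0319]
tool_rot: [0.998, -0.062, -0.004, 0.0]
ft_force: [-20.4, 0.1, 16.0]
grip_width: 0.0003
TCP [0.5941 0.1564 0.0319] psi -7.14 tilt 0.43 F [-20.4   0.1  16. ] grip 0.0003 t 24.2
  shift now-axes [0.0121 0.0021 0.0003] turn 0.001 | shift after turn [0.0121 0.0021 0.0004]
```

```bash
python3 -m pendant '[[[-0.03,0,0,0,0],[0,0,-0.05,0,0],[0,0,-0.06,0,0],[0,0,-0.06,0,0],[-0.01,0,-0.05,0,0],[0,0,0,0,0]]]'; cat >> h.py <<'E'
def bays():
    ex=np.array([np.cos(np.radians(-7.2)),np.sin(np.radians(-7.2))]);ey=np.array([-ex[1],ex[0]])
    im,d,i=grab("wrist");C=cloud(i,d);c=im.astype(int)
    for k in range(4):
        Q=C[...,:2]-(np.array([.5905,.0301])+k*.062*ey);u=Q@ex;w=Q@ey
        br=(abs(w)<.02)&(c[...,0]-c[...,2]>70)&(u>0.05)&(u<.13)&(C[...,2]<.045)
        m=(abs(w)<.015)&(u>-.06)&(u<.1)&(C[...,2]>.035)&(C[...,2]<.048)
        st=(abs(w)<.015)&(C[...,2]>.048)&(C[...,2]<.055)&(u>.1)&(u<.13)
        print("bay",k,"n",br.sum(),m.sum(),"brass u99 %.4f slab u min %.4f stop u %.4f"%(np.percentile(u[br],99) if br.any() else -1,np.percentile(u[m],1) if m.any() else -1,np.percentile(u[st],3) if st.any() else -1))
    return im
E
python3 - <<'E'
from h import *
bays()
rel([.4385,-.4,.12],-7.6)
modules("top")
E
```

```text
clock: 24.98
tool_pos: [0.5608, 0.1616, 0.2588]
tool_rot: [0.998, -0.062, 0.005, -0.002]
ft_force: [0.4, -0.0, 0.5]
grip_width: 0.0005
bay 0 n 173 2617 brass u99 0.1123 slab u min -0.0024 stop u 0.1164
bay 1 n 0 0 brass u99 -1.0000 slab u min -1.0000 stop u 0.1166
bay 2 n 190 2686 brass u99 0.1128 slab u min -0.0031 stop u 0.1164
bay 3 n 0 0 brass u99 -1.0000 slab u min -1.0000 stop u 0.1168
TCP [0.5596 0.1613 0.2552] psi -7.15 tilt 0.37 F [ 0.3 -0.  -1.4] grip 0.0005 t 25.0
  shift now-axes [-0.0511  0.5723  0.1337] turn 0.008 | shift after turn [-0.0458  0.5724  0.1352]
top mod c=(0.4772,-0.4045) head=-7.6 size 0.116 0.051 z=0.0172 brass=[ 0.5347 -0.4124] bright 0.68
```

Both inserted modules match, with the brass at the stop. On to the third, which hasn't been disturbed so far.

```bash
python3 -m pendant '[[[-0.046,0.04,0,0.008,1],[0,0.06,0,0,1],[0,0.06,0,0,1],[0,0.06,0,0,1],[0,0.06,0,0,1],[0,0.06,0,0,1],[0,0.06,0,0,1],[0,0.06,0,0,1]]]'; python3 -m pendant '[[[0,0.057,0,0,1],[0,0.055,0.03,0,1],[0,0,0.0,0,1],[0,0,0,0,1]]]'; python3 - <<'E'
from h import *
modules("wrist");modules("top")
rel([.4385,-.4,.005],-7.6)
E
```

```text
clock: 26.08
tool_pos: [0.4502, -0.2909, 0.2495]
tool_rot: [0.998, -0.067, -0.001, -0.001]
ft_force: [0.9, -0.3, 0.3]
grip_width: 0.0759
clock: 26.58
tool_pos: [0.436, -0.3995, 0.2199]
tool_rot: [0.998, -0.067, -0.001, -0.001]
ft_force: [-0.3, 0.1, 0.9]
grip_width: 0.093
wrist mod c=(0.4796,-0.4063) head=-7.7 size 0.119 0.050 z=0.0171 brass=[ 0.5347 -0.4132] bright 0.80
top mod c=(0.4787,-0.4033) head=-7.5 size 0.118 0.047 z=0.0172 brass=[ 0.5347 -0.4125] bright 0.66
TCP [ 0.4371 -0.3993  0.222 ] psi -7.57 tilt 0.02 F [0.2 0.8 0.5] grip 0.0928 t 26.7
  shift now-axes [0.0014 0.0006 0.217 ] turn 0.001 | shift after turn [0.0014 0.0005 0.217 ]
```

```bash
python3 -m pendant '[[[0.0015,0.001,0.06,0,1],[0,0,0.06,0,1],[0,0,0.055,0,1],[0,0,0.03,0,1],[0,0,0.0105,0,1],[0,0,0,0,0],[0,0,0,0,0],[0,0,0,0,0]]]' 50; python3 -m pendant '[[[0,0,0,0,0],[0,0,0,0,0],[0,0,0,0,0],[0,0,-0.03,0,0],[0,0,-0.05,0,0],[0,0,0,0,0]]]' 50; python3 - <<'E'
from h import *
ex=np.array([np.cos(np.radians(-7.2)),np.sin(np.radians(-7.2))])
held()
rel([*(np.array([.6134,.2142])-.12*ex),.032],-7.2)
E
```

```text
clock: 27.68
tool_pos: [0.4391, -0.4025, 0.0085]
tool_rot: [0.998, -0.067, 0.001, 0.001]
ft_force: [0.1, 1.0, 0.7]
grip_width: 0.0676
clock: 28.42
tool_pos: [0.4403, -0.4041, 0.0913]
tool_rot: [0.998, -0.067, 0.003, 0.003]
ft_force: [0.3, -0.8, -2.1]
grip_width: 0.0493
held: top z(tool) -0.0097 pitch 0.39 deg (+ = nose down)  lateral 0.0007 yaw -1.31 deg  slab end x 0.0920 tongue tip x 0.1021 tongue y -0.0014
TCP [ 0.439  -0.4028  0.0885] psi -7.64 tilt 0.23 F [-0.5 -1.2 -3.1] grip 0.0494 t 28.5
  shift now-axes [-0.0293 -0.6339  0.0547] turn -0.008 | shift after turn [-0.0243 -0.634   0.0565]
```

```bash
python3 -m pendant '[[[-0.03,-0.03,0,0.010,0],[0,-0.058,0,0,0],[0,-0.058,0,0,0],[0,-0.058,0,0,0],[0,-0.058,0,0,0],[0,-0.058,0,0,0],[0,-0.058,0,0,0],[0,-0.058,0,0,0]]]'; python3 -m pendant '[[[0,-0.058,0,0,0],[0,-0.058,0,0,0],[0,-0.058,0,0,0],[0,-0.02,0,0,0],[0,0,0,0,0],[0,0,0,0,0]]]'; python3 - <<'E'
from h import *
ex=np.array([np.cos(np.radians(-7.2)),np.sin(np.radians(-7.2))])
held()
rel([*(np.array([.6134,.2142])-.12*ex),.032],-8.2)
E
```

```text
clock: 29.48
tool_pos: [0.4686, 0.0359, 0.0845]
tool_rot: [0.997, -0.072, -0.001, 0.0]
ft_force: [1.5, -1.0, -2.2]
grip_width: 0.0494
clock: 30.22
tool_pos: [0.4971, 0.2246, 0.0854]
tool_rot: [0.997, -0.072, -0.001, 0.001]
ft_force: [-0.1, -0.6, -2.1]
grip_width: 0.0494
held: top z(tool) -0.0097 pitch 0.45 deg (+ = nose down)  lateral 0.0008 yaw -1.35 deg  slab end x 0.0921 tongue tip x 0.1023 tongue y -0.0013
TCP [0.4974 0.2245 0.0857] psi -8.28 tilt 0.1 F [-0.1  0.4 -2.4] grip 0.0494 t 30.3
  shift now-axes [-0.0036 -0.0043  0.0537] turn -0.001 | shift after turn [-0.0037 -0.0043  0.0537]
```

```bash
python3 -m pendant '[[[-0.003,-0.005,0,0.004,0],[0,0,0.03,0,0],[0,0,0.0245,0,0],[0,0,0,0,0],[0.013,0,0,0,0],[0.01,0,0,0,0],[0.008,0,0,0,0],[0,0,0,0,0]]]';python3 - <<'E'
from h import *
ex=np.array([np.cos(np.radians(-7.2)),np.sin(np.radians(-7.2))])
rel([*(np.array([.6134,.2142])-.0165*ex),.032],-8.5)
im,d,i=grab("wrist");save("w8.png",im)
E
```

```text
clock: 31.28
tool_pos: [0.5274, 0.2268, 0.0326]
tool_rot: [0.997, -0.074, 0.001, -0.0]
ft_force: [0.1, 0.3, -1.6]
grip_width: 0.0494
TCP [0.5274 0.2268 0.0326] psi -8.47 tilt 0.06 F [ 0.1  0.3 -1.6] grip 0.0494 t 31.3
  shift now-axes [0.0704 0.0002 0.0006] turn 0.000 | shift after turn [0.0704 0.0001 0.0006]
```

View pics/w8.png

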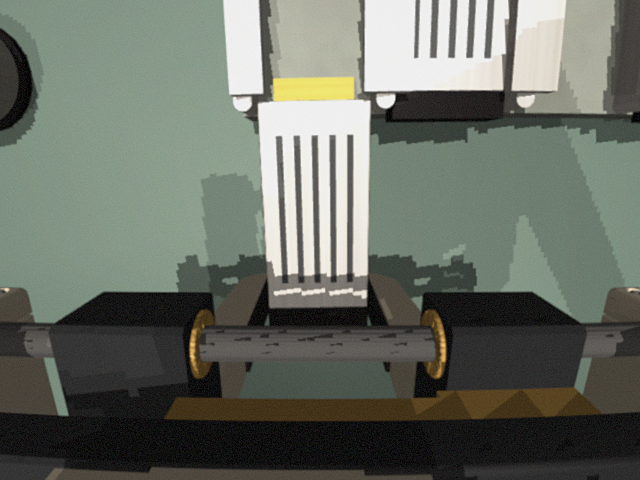

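```bash
python3 -m pendant '[[[0.013,-0.0002,0,0,0],[0.013,-0.0002,0,0,0],[0,0,0,0,0]]]';python3 -m pendant '[[[0.013,-0.0002,0,0,0],[0.013,-0.0002,0,0,0],[0.013,-0.0002,0,0,0],[0.003,0,0,0,0],[0,0,0,0,0]]]';python3 - <<'E'
from h import *
ex=np.array([np.cos(np.radians(-7.2)),np.sin(np.radians(-7.2))])
rel([*(np.array([.6134,.2142])-.0*ex),.032],-7.2)
E
```

```text
clock: 31.7
tool_pos: [0.5534, 0.2233, 0.0322]
tool_rot: [0.997, -0.074, 0.0, -0.0]
ft_force: [-0.5, 0.2, -2.0]
grip_width: 0.0488
clock: 32.33
tool_pos: [0.5938, 0.2178, 0.0318]
tool_rot: [0.997, -0.074, -0.0, 0.0]
ft_force: [-0.4, 0.2, -2.0]
grip_width: 0.0493
TCP [0.5938 0.2178 0.0318] psi -8.45 tilt 0.02 F [-0.4  0.2 -2. ] grip 0.0493 t 32.3
  shift now-axes [ 0.0199  0.0007 -0.0002] turn -0.022 | shift after turn [ 0.0199  0.0011 -0.0002]
```

```bash
python3 -m pendant '[[[0,0,0,0,0.75],[0,0,0,0,0.75],[0,0,0,0,0.75],[-0.025,0,0,0,0.75],[-0.025,0,0,-0.022,0.6],[0,0,0,0,0],[0,0,0,0,0],[0,0,0,0,0]]]'; python3 -m pendant '[[[0,0,0,0,0],[0.015,0,0,0,0],[0.015,0,0,0,0],[0.01,0,0,0,0],[0.008,0,0,0,0],[0.005,0,0,0,0],[0.002,0,0,0,0],[0,0,0,0,0]]]'; python3 -m pendant '[[[0.002,0,0,0,0],[0.002,0,0,0,0],[0,0,0,0,0]]]';  python3 - <<'E'
from h import *
rel([.6134,.2142,.0315],-7.2)
E
```

```text
clock: 33.33
tool_pos: [0.5453, 0.2252, 0.0324]
tool_rot: [0.998, -0.063, 0.0, -0.0]
ft_force: [1.1, 0.3, -0.8]
grip_width: 0.0347
clock: 34.33
tool_pos: [0.5991, 0.2186, 0.0322]
tool_rot: [0.998, -0.063, 0.0, -0.0]
ft_force: [0.5, -0.1, 0.0]
grip_width: 0.0005
clock: 34.7
tool_pos: [0.6019, 0.2182, 0.0321]
tool_rot: [0.998, -0.062, -0.001, -0.0]
ft_force: [-6.3, 1.2, 4.9]
grip_width: 0.0004
TCP [0.6019 0.2182 0.0321] psi -7.16 tilt 0.11 F [-6.3  1.2  4.9] grip 0.0004 t 34.7
  shift now-axes [0.012  0.0026 0.0006] turn 0.001 | shift after turn [0.012  0.0026 0.0006]
```

```bash
python3 -m pendant '[[[0.002,0,0,0,0],[0.001,0,0,0,0],[0,0,0,0,0]]]'; python3 -m pendant '[[[-0.03,0,0,0,0],[0,0,-0.05,0,0],[0,0,-0.06,0,0],[0,0,-0.06,0,0],[-0.01,0,-0.05,0,0],[0,0,0,0,0],[0,0,0,0,0]]]'; python3 - <<'E'
from h import *
save("w9.png",bays())
im,d,i=grab("top");save("t9.png",im)
rel([.70,-.205,.25],0)
E
```

```text
clock: 35.08
tool_pos: [0.602, 0.2182, 0.0321]
tool_rot: [0.998, -0.062, -0.004, 0.0]
ft_force: [-21.8, 0.2, 16.1]
grip_width: 0.0005
clock: 35.95
tool_pos: [0.5661, 0.2225, 0.2517]
tool_rot: [0.998, -0.063, 0.0, -0.0]
ft_force: [-0.9, -0.1, -0.7]
grip_width: 0.0006
bay 0 n 170 2645 brass u99 0.1127 slab u min -0.0017 stop u 0.1163
bay 1 n 0 0 brass u99 -1.0000 slab u min -1.0000 stop u 0.1164
bay 2 n 182 2819 brass u99 0.1126 slab u min -0.0025 stop u 0.1162
bay 3 n 201 2813 brass u99 0.1130 slab u min -0.0026 stop u 0.1168
TCP [0.5653 0.2222 0.2498] psi -7.18 tilt 0.18 F [-0.1  0.2  0.3] grip 0.0006 t 36.0
  shift now-axes [ 1.87e-01  4.07e-01 -2.00e-04] turn -0.125 | shift after turn [ 1.347e-01  4.272e-01 -2.000e-04]
```

View pics/t9.png

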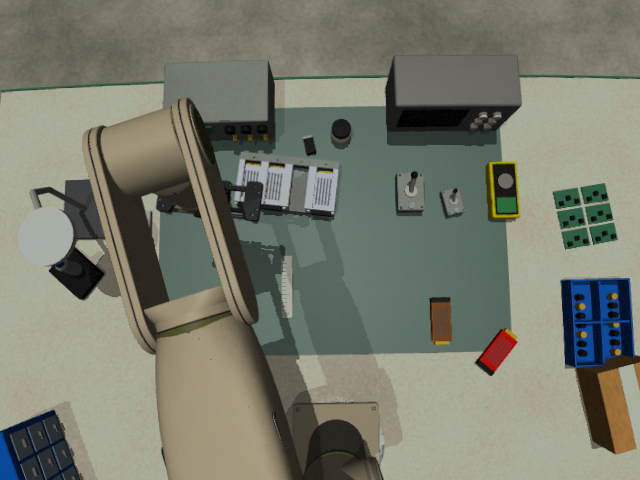

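```bash
python3 - <<'E'
from h import *
z=np.load("top1.npz");C=cloud(bot.camera_info("top"),z["d"])
P=C[40:160,370:540].reshape(-1,3)
for lo,hi in((.03,.06),(.06,.1),(.1,.15),(.15,.3)):
    m=(P[:,2]>lo)&(P[:,2]<hi);print(lo,hi,m.sum(),(P[m].min(0).round(3),P[m].max(0).round(3)) if m.any() else "")
rel([.712,-.203,.25],0)
E
```

```text
0.03 0.06 446 (array([ 0.8  , -0.446,  0.03 ]), array([ 0.936, -0.15 ,  0.06 ]))
0.06 0.1 810 (array([ 0.8  , -0.447,  0.06 ]), array([ 0.938, -0.15 ,  0.1  ]))
0.1 0.15 1153 (array([ 0.802, -0.447,  0.1  ]), array([ 0.937, -0.149,  0.15 ]))
0.15 0.3 6980 (array([ 0.81, -0.45,  0.15]), array([ 0.945, -0.149,  0.18 ]))
TCP [0.5653 0.2222 0.2498] psi -7.18 tilt 0.18 F [-0.1  0.2  0.3] grip 0.0006 t 36.0
  shift now-axes [ 1.987e-01  4.036e-01 -2.000e-04] turn -0.125 | shift after turn [ 1.467e-01  4.252e-01 -2.000e-04]
```

```bash
python3 -m pendant '[[[0,0,0,-0.125,0],[0,0.055,0,0,0],[0.02,0.055,0,0,0],[0.02,0.055,0,0,0],[0.02,0.055,0,0,0],[0.02,0.055,0,0,0],[0.02,0.055,0,0,0],[0.02,0.055,0,0,0]]]'; python3 -m pendant '[[[0.02,0.04,0,0,0],[0,0,0,0,0],[0,0,0,0,0]]]'; python3 - <<'E'
from h import *
rel([.705,-.203,.08],0)
E
```

```text
clock: 37.05
tool_pos: [0.6857, -0.1642, 0.2494]
tool_rot: [1.0, -0.0, -0.002, -0.001]
ft_force: [0.7, 0.1, 0.4]
grip_width: 0.0005
clock: 37.42
tool_pos: [0.7054, -0.202, 0.2498]
tool_rot: [1.0, -0.0, -0.001, -0.001]
ft_force: [-0.6, -0.2, 0.3]
grip_width: 0.0004
TCP [ 0.7054 -0.202   0.2498] psi -0.02 tilt 0.19 F [-0.6 -0.2  0.3] grip 0.0004 t 37.4
  shift now-axes [1.000e-04 1.200e-03 1.698e-01] turn -0.000 | shift after turn [-0.0004  0.001   0.1698]
```

```bash
python3 -m pendant '[[[0.002,0.001,0.055,0,0],[0,0,0.06,0,0],[0,0,0.055,0,0],[0,0,0,0,0],[-0.02,0,0,0,0],[-0.02,0,0,0,0],[-0.02,0,0,0,0],[-0.005,0,0,0,0]]]'; python3 -m pendant '[[[0,0,0,0,0],[0.025,0,0,0,0],[0.025,0,0,0,0],[0,0,-0.055,0,0],[0,0,-0.06,0,0],[0,0,-0.055,0,0],[-0.05,-0.03,0,0,0],[-0.06,0,0,0,0]]]';python3 -m pendant '[[[-0.06,0,0,0,0],[-0.06,0,0,0,0],[0,0,0,0,0]]]'; python3 - <<'E'
from h import *
im,d,i=grab("wrist");save("w10.png",im)
rel([.705,-.203,.08],0)
im,d,i=grab("top");C=cloud(i,d);P=C[165:225,395:427].reshape(-1,3);P=P[(P[:,2]>.07)&(P[:,2]<.15)];print("ball",P.mean(0) if len(P) else None,len(P))
E
```

```text
clock: 38.42
tool_pos: [0.6441, -0.2035, 0.0861]
tool_rot: [1.0, 0.0, 0.002, 0.001]
ft_force: [-0.2, -0.4, 0.5]
grip_width: 0.0004
clock: 39.42
tool_pos: [0.5842, -0.172, 0.2538]
tool_rot: [1.0, 0.001, 0.002, 0.0]
ft_force: [0.5, -0.7, 1.0]
grip_width: 0.0003
clock: 39.8
tool_pos: [0.4601, -0.1729, 0.2522]
tool_rot: [1.0, -0.001, -0.0, 0.0]
ft_force: [0.8, 0.0, 1.2]
grip_width: 0.0004
TCP [ 0.4624 -0.1734  0.2531] psi -0.06 tilt 0.11 F [ 0.9 -0.3  0.7] grip 0.0007 t 39.9
  shift now-axes [0.2423 0.0292 0.1736] turn -0.001 | shift after turn [0.2426 0.0296 0.1731]
ball [ 0.617498   -0.20139923  0.09512585] 54
```

View pics/w10.png

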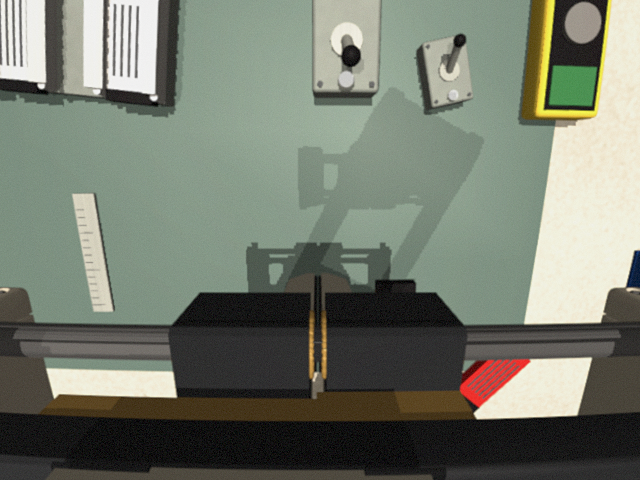

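The toggle is back ON (ball at px 350,55, toward the lens). One last look at the bays before handing in.

```bash
python3 - <<'E'
from h import *
im,d,i=grab("top");save("crop2.png",np.hstack([cv2.resize(im[145:225,230:350],None,fx=4,fy=4,interpolation=2),cv2.resize(im[145:225,390:460],None,fx=4,fy=4,interpolation=2)]))
E
```

```text
(no output)
```

View pics/crop2.png

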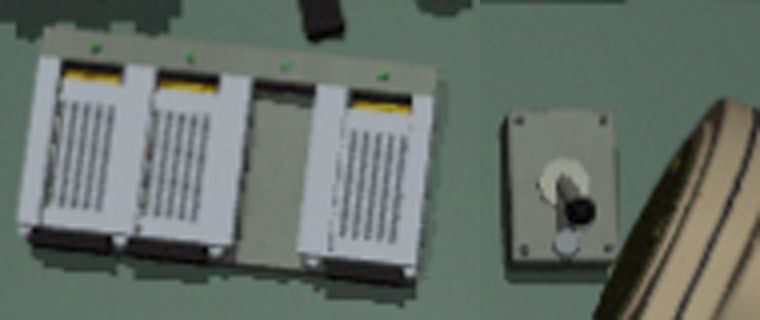

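The crop shows all three modules seated, with brass tongues against the back stop at crop px (90,75), (187,85) and (382,104). The lever leans toward the lens.

```bash
python3 -c "
from station import bot
print(bot.sign_off())"
```

```text
the job is handed in; nothing more can be done
None
```

The job is done and handed in at about 40 s of the 210 s allowed. I switched the isolator off first, put all three silver modules home tongue first, then switched it back on. Only three of the four possible modules were on the bench. The brown and red look-alikes, the small isolator and the other things on the bench were not handled.

Last checks:
- **Modules:** They are in three of the four bays, and the bay second from the right (seen from the robot) stays empty. Each one stopped firmly at 20–28 N when pushed. The camera put the tongue tips at 112–113 mm from the mouth and the back stop at 116 mm. I put that 3–4 mm difference down to edge blur, because the mechanical stop came at the same depth, within 0.5 mm, in all three bays.
- **Toggle:** The ball was measured at x = 0.617 m, on the pilot-lens side, so it is ON.
- **Handling:** I saw no module knocked aside and no grip slip.
- **Not measured:** I did not re-measure the poses of the other bench items at the end. They looked unmoved where they were in view.

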